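# Press the last dowel pin home with one turn of the bench press flywheel

## Task

The last brass dowel pin of the white model base plate still stands proud. Slide the plate along its rails, with a light push only, until it is home against the back stop of the bench press, and leave it there; then take the flywheel by its crank handle and turn it exactly one revolution, the top going away from the robot, so that one stroke presses the pin flush and the white mark stands under the red pointer again. Let go, and leave the other things on the bench where they are.

Things in the scene. Friction and masses are not known exactly. Their poses are not given: they have to be found in the camera images.
- press: grey hand-cranked eccentric bench press, fixed; base 270 x 130 mm, 280 mm tall. Origin on the bench directly below the ram axis. x axis: from its open front (robot's side) to its rear column, y to its left, z up; all positions below are in this frame. Its head (84 mm wide, underside at z = 148 mm) overhangs the bed from x = -32 mm rearward; the ram guide reaches down to z = 115 mm.
- bed_mouth (a point): point on the flat steel bed midway between the front ends of the two guide rails (x = -60, y = 0, z = 42 mm). The bed, top at z = 42 mm, runs from x = -120 to 80 mm; the rails, 65 mm apart and 9 mm high, run along x from here to x = 50 mm and flare at the front.
- stop: dark bracket of the back stop at the rear of the bed (origin x = 68, y = 0, z = 42 mm); its screw spindle with a 16 mm buffer pad points to the front. The screw is set anew each time and not measured: the pad stands between x = 10 and 38 mm, so the plate's rear edge is home somewhere from x = -95 to -67 mm: feel for it. The pad gives 1 mm per 3 N; a few newtons are right, over 8 N upset it.
- plate: white plastic base plate, 105 (x) x 62 (y) x 10 mm thick, 0.12 kg, on the bed between the rails (1.5 mm play each side). Origin at the centre of its underside, x axis towards the stop. Starts 25 to 68 mm short of home; slides with under 2 N. Its brass pins form an arch; the proud one is on the centre line, 24 mm from the edge that meets the stop.
- plate_rear (a point): middle of the plate's rear edge face (60 mm wide, 10 mm high), the edge nearest the robot, half-way up (5 mm over the bed): the place to push, towards the press's +x
- pin (a joint): how far the proud dowel pin (8.4 mm diameter) has been pressed into the plate, m: 0 = stands 9 mm proud, 0.009 = flush. It is an interference fit, takes about 35 N to move and stays where it is.
- foot (a point): centre of the lower face of the ram's pressing bar, 38 (x) x 20 (y) mm, which covers the proud pin wherever the plate is home: 76 mm above the bench at top dead centre. One revolution of the flywheel brings it 24 mm down, pressing the pin below it flush, and up again.
- flywheel (a joint): angle, rad: 0 = parked at top dead centre (handle straight up, white mark under red pointer), growing as the wheel's top moves to the press's +x (away from the robot); 2 pi = one revolution. Starts within 0.12 of 0. A drag brake holds it where it is left: turning takes about 8 N at the handle, up to 18 N while the pin goes in (1.8 to 3.1 rad). Nothing stops it at the mark.
- hub (a point): point on the flywheel's axis level with the middle of the crank handle (x = 0, y = -136, z = 205 mm). The wheel, 166 mm across, stands upright on the press's right side, from y = -68 to -84 mm, axis along y. The handle's middle circles this point at a radius of 60 mm.
- handle (a point): middle of the crank handle: a black freely turning sleeve, 21 mm in diameter and 88 mm long, that points level out of the wheel's face along the press's -y, from 3 to 91 mm off the face; this point is 49 mm from the sleeve's inner end
- jar: small white jar with a blue lid, 38 mm diameter, 36 mm tall, on the bench; origin at its underside
- dropper: white dropper bottle with a green cap, 32 mm diameter, 85 mm tall, on the bench; origin at its underside
- cast: plaster dental cast, 60 x 66 x 31 mm, on the bench; origin at its underside
There are look-alikes about, which are no part of the job. Leave any green or orange look-alike of the plate alone.

How it is judged (in metres and radians):
On the way, in this order (a step that is already met when the one before it is completed fails the run):
1. the plate is pushed home: it bears on the back stop, before the wheel is turned (contact force between plate and stop above 0.2 N and value of joint flywheel below 0.5 rad), for 0.1 s.
2. the stroke presses the pin home (value of joint pin above 0.0075 m and value of joint flywheel above 2.4 rad), for 0.1 s.
3. the flywheel has made its one revolution and stands at top dead centre (value of joint flywheel between 6.183 and 6.383 rad), for 0.2 s.
At the end, for the whole second after the job is handed in: the pin is pressed in to within 1.5 mm of flush, the flywheel rests within 0.1 rad (6 degrees) of one full revolution from top dead centre, and the plate lies flat between its rails, still touching the back stop (all of step 3 and value of joint pin above 0.0075 m and velocity of joint flywheel between -0.05 and 0.05 rad/s and contact force between plate and stop above 0.05 N and angle between the x axis of plate and the x axis of press, either way round below 0.08 rad and angle between plate's own z axis and vertical below 0.05 rad and linear speed of plate below 0.01 m/s).
It fails at once if the plate is pushed against the back stop with more than 8 N (contact force between plate and stop above 8 N).
It fails at once if the flywheel is turned more than 0.3 rad past one revolution (value of joint flywheel above 6.583 rad).
It fails at once if the flywheel is turned backwards by more than 0.3 rad from the mark (value of joint flywheel below -0.3 rad).
It fails at once if the jar, the dropper bottle or the cast is moved more than 20 mm (distance of any of jar, dropper, cast from where it was at the start of the episode above 0.02 m).
It also fails if it takes over 70 s, if anything falls off the work surface, if the arm or the gripper's body presses on something with over 40 N, if the wrist force passes 120 N, or if a joint passes its speed limit or range.

## Robot

A 7-joint arm with a two-finger parallel gripper is mounted at the origin on the work surface. World frame = base frame: x ahead of the robot, y to its left, z up, the work surface at z = 0. Lengths are in mm, angles in degrees, forces in N, time in s.
With the tool pointing down it reaches from about 400 to 850 mm from the base axis. Payload 10.4 kg.
Tool frame: the origin (TCP) lies at the very end of the fingers, on their centre line; the grasp point (between the pads) lies 19 mm behind it; x points along the fingers, y is the direction in which the jaws open and shut, and the axes are right-handed (so a half turn about x gives the same grasp; the last joint's range is limited). The gripper opens to 85 mm and grips with 20 to 120 N. Pads are 22 mm wide; open, the fingers measure 114 mm over their backs; the gripper's body (76 mm by 85 mm) begins 54 mm behind the grasp point. The pads swing forward as they close: fully open they stand 13 mm farther back than shut.
Start: joints at [75.711, 19.034, -3.707, 83.658, 1.238, 77.344, -5.071], TCP at [140.558, -609.011, 231.338] pointing down, gripper open.
Joint ranges: [-148.97, 148.97], [-28.65, 121.19], [-84.17, 76.75], [9.2, 138.47], [-72.65, 252.65], [3.7, 117.97], [-149.18, 149.18]. Speed limits (degrees/s): [127.2, 127.2, 159.86, 159.86, 180, 180, 180].

## Interface

Orientations are given as a 3x3 rotation matrix whose columns are the frame's x, y, z axes.
In Python, from cell import bot gives the robot as it stands.
- The arm moves only by the shell command python3 -m crank 'ROWS' [FORCE]. ROWS is JSON, one flat list of numbers, 7 for each row, row after row: the finger opening in mm, from 0 to 85.4, then the shift along the tool's x, y, z in mm, then the turn, a rotation vector about the tool's x, y, z in degrees. A call has exactly 10 rows; each row shifts and turns the pose as measured when the row begins, along the tool's axes as they then stand; what a row does not reach is not made up. A row lasts 1/12 s, in which the tool goes at most 41.7 mm and 7.16 degrees, less where a joint would pass 70% of its speed; a pose out of reach is approached as far as the arm can. A call is refused whole if a number of a shift passes 41.7 or a number of a turn 7.16, either way. A call with a gripper value outside its range is refused whole. The fingers move at their own pace and stop on an object; FORCE is the grip in N (left out, the last holds). Time passes only in rows, so rows that do not move let the fingers close, or fill a call up. It gives the time, the measured TCP pose, the force and the opening at its end, in the units of the state.
- bot.get_state(): the state, without advancing time (a new reading comes with each control period).
- bot.camera(name): name is "scene" or "top" or "wrist"; returns a dict with "frame" (420x560x3 uint8, red, green, blue), "range_z" (420x560 float32, mm along the optical axis (not along the pixel's ray), 0 where there is no reading), "intrinsics" (3x3 intrinsics, pixels), "k1" (the pictures are not rectified: a ray, as slopes to the right and down, at radius r is drawn at 1 + k1 r^2 times it, then the intrinsics apply), "pose" (4x4, takes a point from camera to world coordinates). Camera axes: x right, y down, z forward; pixel columns grow to the right and rows downward; lengths in mm; the calibration is good to about 2 mm. A picture is of the moment at which its call begins.
- bot.close_job(): hands the job in, once; it reports no verdict.
Trained networks look in a picture, given as the dict that the camera call returned (one of the last four; its "shot" number tells which), for a name from the list of things; names that differ only in an ending like _2 or _b are one class to them, and where a whole thing is asked for, a point or a joint stands for the part that bears it (a point fixed in the world has none). Each returns a list of dicts, best first, with "conf" (0 to 1); they miss things now and then, are a little off and sometimes report something else, mostly with a low value. They report only what shows in the picture. A call takes as long as a camera call. They do not tell look-alikes from the thing itself.
- bot.outline_of(picture, thing): "region" (420x560 bool, what is visible of it).
- bot.place_of(picture, thing): "xyz" ([x, y, z] in mm, in the coordinates of the camera as it stood for that picture, good to about 4 mm: a listed point, or the origin of a listed thing).
The state is a dict: "clock": time; "q": joint angles; "dq": joint speeds; "tau": joint torques, N m; "tcp_pos": TCP position; "ee_rot": TCP orientation; "wrist_force": force on the tool from outside, world axes, zero at the start; "ft_torque": the same for the moment, N m; "grip_width": finger opening in mm.
Only numpy, scipy, OpenCV 4.12 (cv2) and the standard library are available. Lean on these libraries where they do the work, as an engineer would, in place of code of your own. Each camera call takes 0.05 s, during which the arm holds its last target.

## Working session

There is one attempt and no reset: what is moved stays moved. The work goes in short steps, Python scripts to look and compute and a shell command to move; the robot and the scene stay as the last step left them, time stands still between calls to the robot, and variables do not carry over. Pictures are saved under pics/ and viewed, and the job is handed in when it is done.

```bash
ls; mkdir -p pics
python3 - <<'E'
from cell import bot
import cv2,numpy as np
s=bot.get_state()
for k,v in s.items(): print(k,np.round(v,3).tolist())
for n in ["scene","top","wrist"]:
    p=bot.camera(n)
    cv2.imwrite(f"pics/{n}0.png",p["frame"][:,:,::-1])
    print(n,p["intrinsics"].tolist(),p["k1"],np.round(p["pose"],3).tolist())
    for t in ["press","plate","plate_rear","bed_mouth","hub","handle","stop","jar","dropper","cast","foot"]:
        for d in bot.place_of(p,t)[:3]:
            X=p["pose"][:3,:3]@np.array(d["xyz"])+p["pose"][:3,3]
            print(t,round(d["conf"],2),np.round(X,1))
E
```

```text
pics
clock 0.0
q [75.709, 19.073, -3.706, 83.708, 1.237, 77.344, -5.071]
dq [-0.019, -0.078, 0.089, -0.034, 0.039, -0.063, -0.087]
tau [0.001, -62.544, 0.05, -39.161, 0.016, 0.01, -0.0]
tcp_pos [140.448, -608.605, 230.492]
ee_rot [[-0.0, 0.225, -0.974], [0.001, -0.974, -0.225], [-1.0, -0.001, 0.0]]
wrist_force [0.054, -0.252, -0.248]
ft_torque [-0.017, 0.015, 0.048]
grip_width 85.442
scene [[394.61944142571355, 0.0, 278.430019374765], [0.0, 394.61944142571355, 212.27691221146165], [0.0, 0.0, 1.0]] 0.019407847175109436 [[0.013, 0.953, -0.303, 772.345], [1.0, -0.011, 0.008, 97.72], [0.004, -0.303, -0.953, 837.568], [0.0, 0.0, 0.0, 1.0]]
plate 0.75 [373.8 -17.   -0.8]
plate_rear 0.63 [421.5 -11.9   7.8]
plate_rear 0.6 [449.9 130.6  47.7]
handle 0.56 [588.3  -2.1 268.4]
jar 0.84 [490.5 282.7   2.1]
dropper 0.73 [7.358e+02 1.200e+01 1.000e-01]
cast 0.86 [ 6.093e+02  2.886e+02 -2.000e-01]
top [[505.4542144012534, 0.0, 280.47501943284277], [0.0, 505.4542144012534, 213.94994535236953], [0.0, 0.0, 1.0]] -0.04920698568957266 [[0.026, -0.987, 0.159, 375.252], [-0.999, -0.03, -0.024, 122.08], [0.028, -0.158, -0.987, 1289.383], [0.0, 0.0, 0.0, 1.0]]
press 0.88 [578.1 132.9  -2.6]
plate 0.83 [333.8 203.6  -5.5]
plate 0.59 [372.9 -19.2   2.2]
plate 0.56 [504.3 129.   36.6]
plate_rear 0.79 [424.5 -15.4   6.7]
plate_rear 0.67 [281.1 197.1   7.8]
plate_rear 0.66 [452.  121.7  47.8]
bed_mouth 0.85 [522.3 130.3  40.6]
hub 0.22 [504.4 129.3  38.1]
handle 0.75 [587.6   1.  265.9]
jar 0.54 [484.5 285.7   1.7]
dropper 0.49 [729.5   8.3   2.1]
cast 0.76 [610.3 284.8   2. ]
foot 0.46 [612.3 284.2   2.5]
wrist [[367.50318955821314, 0.0, 279.820090626503], [0.0, 367.50318955821314, 206.40018122179845], [0.0, 0.0, 1.0]] -0.10185663687078363 [[0.225, -0.938, -0.265, 209.17], [-0.974, -0.216, -0.061, -592.957], [-0.0, 0.272, -0.962, 373.283], [0.0, 0.0, 0.0, 1.0]]
```

View pics/scene0.png

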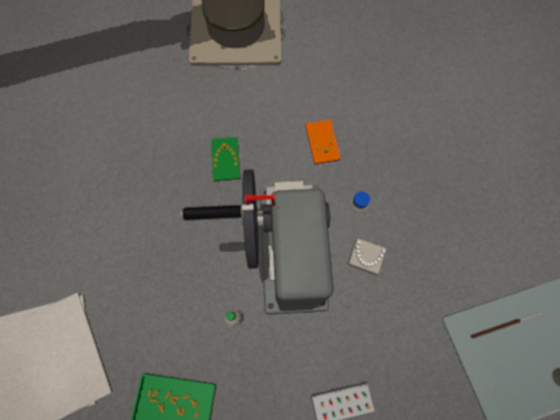

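View pics/top0.png

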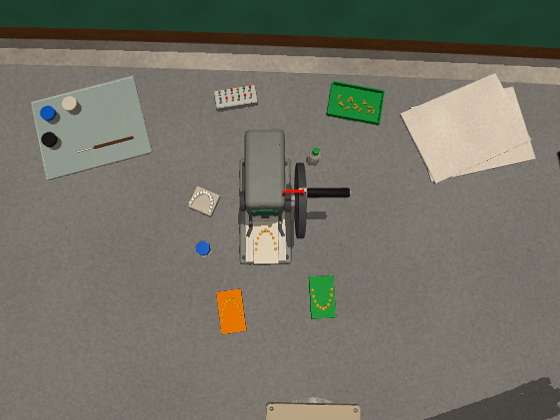

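The top view shows the white plate on the bed at about (266,245). The look-alikes are green at (322,297), orange at (231,311), and the green tray at (355,103). By its description (white, on the bed between the rails) the target is the one at (266,245). Next I'll take a close crop and measure the press axes from depth.

```bash
cat > h.py <<'E'
from cell import bot
import cv2,numpy as np
def cloud(p):
    K=p["intrinsics"];k1=p["k1"];z=p["range_z"].astype(float)
    v,u=np.mgrid[0:420,0:560]
    x=(u-K[0,2])/K[0,0];y=(v-K[1,2])/K[1,1]
    rd=np.hypot(x,y);r=rd.copy()
    for _ in range(20): r=rd/(1+k1*r*r)
    f=np.where(rd>0,r/np.maximum(rd,1e-9),1)
    P=np.stack([x*f*z,y*f*z,z],-1)
    W=P@p["pose"][:3,:3].T+p["pose"][:3,3]
    W[z<=0]=np.nan
    return W
def proj(p,X):
    c=np.linalg.inv(p["pose"])@np.append(X,1);x,y=c[0]/c[2],c[1]/c[2]
    f=1+p["k1"]*(x*x+y*y);K=p["intrinsics"]
    return K[0,0]*x*f+K[0,2],K[1,1]*y*f+K[1,2]
E
python3 - <<'E'
from h import *
for n in ["top","scene"]:
    p=bot.camera(n); W=cloud(p); np.save(f"{n}W.npy",W)
    X,Y,Z=W[...,0],W[...,1],W[...,2]
    roi=(X>380)&(X<760)&(Y>-10)&(Y<230)
    # head, z>150
    for nm,m in dict(head=roi&(Z>200)&(Y>85),bed=roi&(Z>30)&(Z<70)&(X<570),base=roi&(Z>8)&(Z<36),wheel=roi&(Z>150)&(Y>20)&(Y<80),handle=(X>500)&(X<650)&(Y<40)&(Y>-80)&(Z>150)).items():
        pts=np.stack([X[m],Y[m]],-1).astype(np.float32)
        if len(pts)<20: print(n,nm,len(pts));continue
        print(n,nm,len(pts),cv2.minAreaRect(pts),"z",np.percentile(Z[m],[5,50,95]).round(1))
    if n=="top":
        m=bot.outline_of(p,"plate")
        for d in m:
            r=d["region"]; print("plate",d["conf"],W[r].mean(0).round(1), cv2.minAreaRect(W[r][:,:2].astype(np.float32)), np.nanmedian(W[r][:,2]))
    box=(200,190,150,150) if n=="top" else (200,150,150,180)
    x,y,w,h=box
    c=cv2.resize(p["frame"][y:y+h,x:x+w],None,fx=3.3,fy=3.3,interpolation=cv2.INTER_CUBIC)
    cv2.imwrite(f"pics/{n}crop.png",c[:,:,::-1])
E
```

```text
top head 3443 ((631.7645263671875, 136.8892822265625), (170.31263732910156, 99.22460174560547), 2.2561795711517334) z [227.5 277.7 281.5]
top bed 2158 ((511.4131164550781, 128.86778259277344), (118.94580841064453, 125.71556854248047), 1.331429362297058) z [31.5 49.4 56.3]
top base 1167 ((556.7044677734375, 109.98919677734375), (238.24908447265625, 354.0502014160156), 89.7965316772461) z [ 9.5 29.4 34.4]
top wheel 1025 ((578.7476196289062, 51.468666076660156), (59.583831787109375, 158.4518280029297), 79.42134094238281) z [172.6 271.9 302.7]
top handle 396 ((588.7811279296875, -2.6158981323242188), (21.054765701293945, 85.87838745117188), 4.882275104522705) z [268.1 274.  278.1]
plate 0.84 [nan nan nan] ((377.0406494140625, -19.535289764404297), (107.52647399902344, 67.75662231445312), 4.959778785705566) 10.603526039491726
plate 0.64 [nan nan nan] ((333.9290466308594, 207.86212158203125), (106.1747055053711, 62.663490295410156), 12.097878456115723) 10.640601715189405
plate 0.56 [nan nan nan] ((506.83575439453125, 127.43446350097656), (105.17802429199219, 61.24553298950195), 2.2122507095336914) 52.731333763693556
scene head 6541 ((637.041259765625, 136.3515625), (168.48794555664062, 101.33987426757812), 0.8530941009521484) z [253.6 276.9 278.9]
scene bed 397 ((490.08966064453125, 102.4061279296875), (84.38636779785156, 157.8635711669922), 48.10189437866211) z [30.8 50.  53.3]
scene base 1324 ((563.785400390625, 110.15097045898438), (365.7525939941406, 238.89566040039062), 0.12455509603023529) z [ 8.9 28.3 32.2]
scene wheel 1742 ((583.6712646484375, 49.75714874267578), (59.13077163696289, 161.3817596435547), 89.99736785888672) z [185.3 271.5 306.4]
scene handle 738 ((589.74658203125, -2.362762451171875), (20.448694229125977, 85.00482940673828), 1.6989145278930664) z [265.7 272.6 275.4]
```

View pics/topcrop.png

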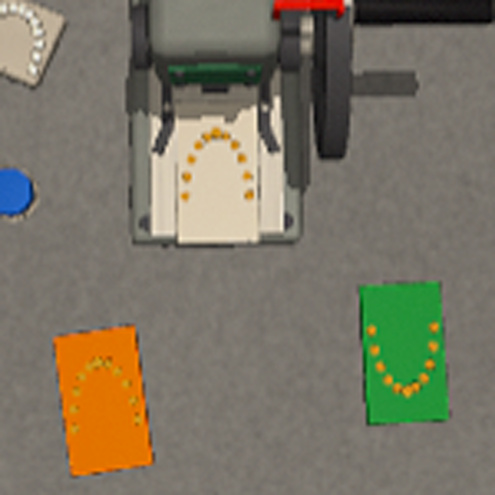

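Crop check: the white plate lies between the flared rails at crop (215,185), with its rear edge at the front lip of the bed. The green plate at crop (405,350) and the orange one at (103,400) are off the press and stay untouched.

Now I swing around, keeping the radius.

```bash
python3 -m crank '[0,0,-6,-38,-3.6,0,0, 0,0,-6,-38,-3.6,0,0, 0,0,-6,-38,-3.6,0,0, 0,0,-6,-38,-3.6,0,0, 0,0,-6,-38,-3.6,0,0, 0,0,-6,-38,-3.6,0,0, 0,0,-6,-38,-3.6,0,0, 0,0,-6,-38,-3.6,0,0, 0,0,-6,-38,-3.6,0,0, 0,0,-6,-38,-3.6,0,0]' 40
```

```text
clock: 2.78
tcp_pos: [439.8, -372.6, 229.3]
ee_rot: [[-0.004, 0.759, -0.651], [-0.005, -0.651, -0.759], [-1.0, 0.0, 0.006]]
wrist_force: [0.5, -0.5, 0.5]
grip_width: 0.1
```

```bash
python3 -m crank '[0,0,-10,-38,-3.8,0,0, 0,0,-10,-38,-3.8,0,0, 0,0,-10,-38,-3.8,0,0, 0,0,-10,-38,-3.8,0,0, 0,0,-10,-38,-3.8,0,0, 0,0,-10,-38,-3.8,0,0, 0,0,-10,-38,-3.8,0,0, 0,0,-10,-38,-3.8,0,0, 0,0,-10,-38,-3.8,0,0, 0,0,-10,-38,-3.8,0,0]' 40
```

```text
clock: 3.62
tcp_pos: [497.2, 28.1, 228.1]
ee_rot: [[0.002, 1.0, -0.01], [-0.006, -0.01, -1.0], [-1.0, 0.002, 0.006]]
wrist_force: [1.8, 0.8, 0.1]
grip_width: -0.2
```

```bash
python3 -m crank '[0,0,-25,0,-0.3,0,0, 0,0,-25,0,-0.3,0,0, 0,0,-23,0,-0.3,0,0, 0,0,0,-14,-0.3,0,0, 0,0,0,-14,-0.3,0,0, 0,0,0,-14,-0.3,0,0, 0,0,0,-14,-0.2,0,0, 0,0,0,-14,-0.2,0,0, 0,0,0,-14,-0.2,0,0, 0,0,0,-14,-0.2,0,0]'
python3 - <<'E'
from h import *
for n in ["scene","wrist","top"]:
    p=bot.camera(n); W=cloud(p); np.save(f"{n}W1.npy",W)
    cv2.imwrite(f"pics/{n}1.png",p["frame"][:,:,::-1])
    if n=="top":continue
    for t in ["plate","plate_rear","bed_mouth","hub","handle","stop","foot","press"]:
        for d in bot.place_of(p,t)[:2]:
            X=p["pose"][:3,:3]@np.array(d["xyz"])+p["pose"][:3,3]
            print(n,t,round(d["conf"],2),np.round(X,1))
E
```

```text
clock: 4.45
tcp_pos: [414.5, 139.0, 228.7]
ee_rot: [[0.007, 0.998, 0.056], [-0.008, 0.056, -0.998], [-1.0, 0.007, 0.009]]
wrist_force: [-0.7, -0.1, -0.1]
grip_width: 0.0
scene plate 0.68 [330.6 208.9  -1.9]
scene plate 0.66 [374.4 -13.6   2.1]
scene plate_rear 0.87 [279.8 201.3   3.6]
scene plate_rear 0.64 [421.4 -11.6   5.5]
scene handle 0.94 [589.7  -5.4 266.6]
scene foot 0.33 [451.1 127.4  46.1]
scene press 0.17 [486.9 284.3  -1.7]
wrist plate 0.84 [334.4 209.1  -1.5]
wrist plate 0.78 [372.3 -19.6  -1.4]
wrist plate_rear 0.9 [ 2.845e+02  2.007e+02 -1.000e-01]
wrist foot 0.9 [580.7 129.2  72.5]
wrist press 0.6 [5.758e+02 1.319e+02 1.000e-01]
```

View pics/scene1.png

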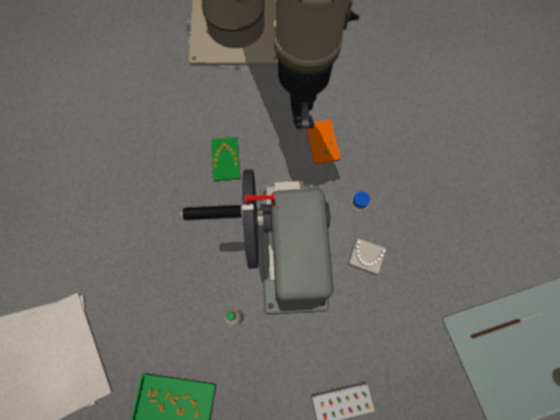

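View pics/wrist1.png

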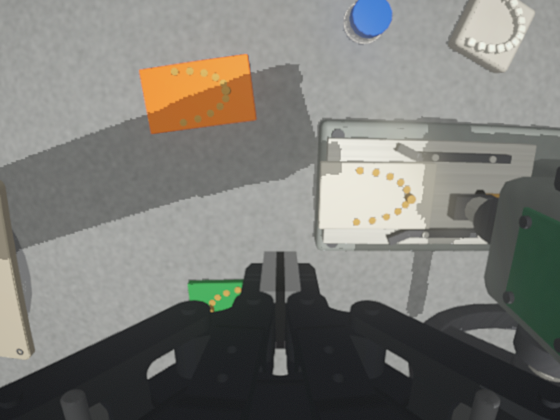

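View pics/top1.png

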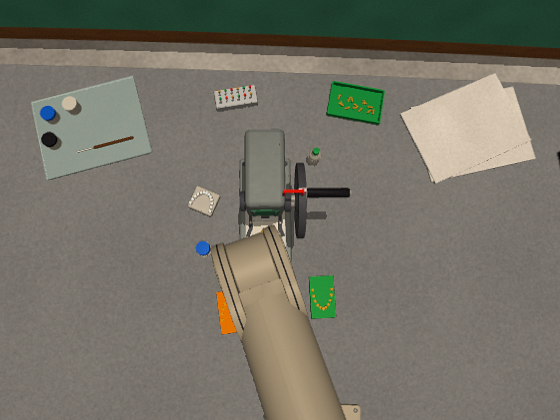

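Run:
```python
from h import *
W=np.load("wristW1.npy"); im=cv2.imread("pics/wrist1.png")
c=cv2.resize(im[110:260,300:560],None,fx=3,fy=3,interpolation=cv2.INTER_CUBIC); cv2.imwrite("pics/wc1.png",c)
X,Y,Z=W[...,0],W[...,1],W[...,2]
roi=np.zeros(X.shape,bool); roi[115:255,310:560]=1
for nm,m in dict(plate=roi&(Z>50)&(Z<56)&(Y>95)&(Y<160)&(X<545), bedplate=roi&(Z>37)&(Z<60)&(X<600), all30=roi&(Z>25)&(Z<60)&(X<600)).items():
    pts=W[m][:,:2].astype(np.float32); print(nm,len(pts),cv2.minAreaRect(pts),np.percentile(Z[m],[5,50,95]).round(1), np.percentile(X[m],[1,99]).round(1))
# plate white color mask
for (v,u) in [(200,330),(200,400),(205,440),(208,470),(208,480),(208,490),(198,480),(157,450),(157,500),(236,430),(150,330),(140,540),(245,330),(122,350),(200,319),(200,322),(200,325),(175,424),(190,424),(190,428)]: print((u,v),W[v,u].round(1))
# stops: points z 45-75 for x>520, y 120-145
m=roi&(Z>54)&(Z<80)&(Y>115)&(Y<150)&(X>520)
print(np.c_[np.argwhere(m)[:,::-1],W[m].round(0)][::6].astype(int).tolist()[:80])
# wheel face & left features: yaw from bed side edges (z~30 base lip)
```

```text
plate 6311 ((498.5284729003906, 127.5932846069336), (64.84473419189453, 92.96830749511719), 89.85832214355469) [50.3 51.4 52.5] [454.1 544.1]
bedplate 15079 ((527.3140869140625, 130.8065185546875), (149.01318359375, 100.72822570800781), 2.1985113620758057) [40.4 50.3 52.3] [454.4 598. ]
all30 18834 ((527.810791015625, 131.602783203125), (149.8580780029297, 128.28623962402344), 2.626161813735962) [28.2 42.9 52.2] [454.4 598.1]
(330, 200) [463.  124.4  53.1]
(400, 200) [527.5 127.2  50.9]
(440, 205) [571.3 121.8  40.4]
(470, 208) [570.  135.2  96.1]
(480, 208) [565.8 141.2 117. ]
(490, 208) [567.9 144.1 126.2]
(480, 198) [578.9 143.1  92.7]
(450, 157) [568.  169.3  50.6]
(500, 157) [616.3 172.6  50.4]
(430, 236) [562.5  93.3  49.7]
(330, 150) [460.7 167.5  41.4]
(540, 140) [669.2 190.1  29.6]
(330, 245) [470.4  73.4  33.8]
(350, 122) [479.6 192.5  24.4]
(319, 200) [453.4 123.2  50.9]
(322, 200) [456.1 123.4  50.8]
(325, 200) [458.9 123.5  50.6]
(424, 175) [546.3 151.6  50.9]
(424, 190) [548.7 137.7  50.5]
(428, 190) [552.4 138.   50.6]
[[481, 191, 602, 141, 54], [483, 192, 603, 140, 56], [453, 193, 563, 142, 77], [459, 193, 570, 142, 75], [465, 193, 575, 142, 74], [483, 193, 603, 139, 56], [411, 194, 534, 135, 57], [455, 194, 564, 142, 79], [465, 194, 573, 143, 80], [471, 194, 579, 143, 77], [477, 194, 584, 143, 79], [483, 194, 590, 143, 78], [489, 194, 595, 144, 78], [410, 195, 533, 134, 59], [451, 195, 561, 141, 78], [411, 196, 533, 134, 60], [451, 196, 561, 140, 79], [410, 197, 532, 133, 61], [449, 197, 559, 139, 79], [408, 198, 531, 132, 60], [415, 198, 537, 132, 61], [408, 199, 531, 131, 60], [414, 199, 537, 131, 60], [408, 200, 531, 130, 61], [414, 200, 537, 130, 61], [409, 201, 532, 129, 61], [448, 201, 560, 135, 76], [411, 202, 534, 128, 61], [409, 203, 532, 128, 61], [448, 204, 561, 132, 76], [449, 206, 561, 132, 79], [448, 210, 560, 128, 79], [449, 214, 561, 125, 80]]
```

View pics/wc1.png

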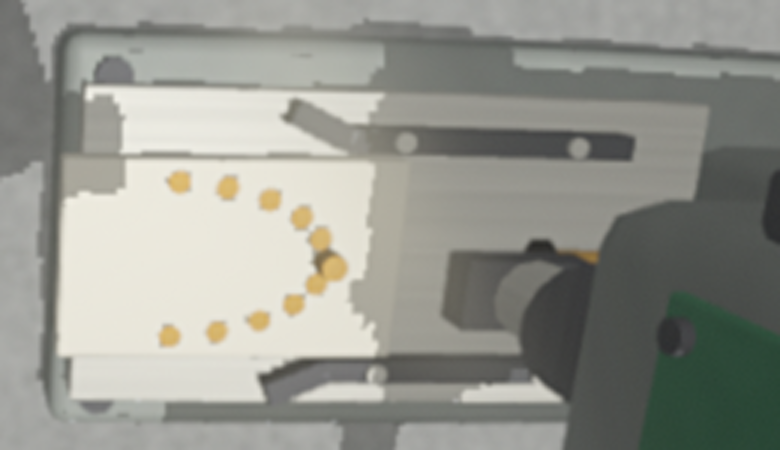

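Run:
```python
from h import *
W=np.load("wristW1.npy")
for v in range(188,194):
    print(v,[(u,*W[v,u].round(0).astype(int).tolist()) for u in range(470,498,2)])
# pin position
im=cv2.imread("pics/wrist1.png")
X,Y,Z=W[...,0],W[...,1],W[...,2]
m=(Z>58.5)&(Z<64)&(X>515)&(X<545)&(Y>110)&(Y<150); print("pin",W[m].mean(0),m.sum())
# rails & plate-edge yaw: fit lines
m=(Z>48.5)&(Z<53)&(Y>150+0)&(Y<185)&(X>565)&(X<640); 
xb=np.arange(566,634,6);e=[(x+3,Y[m&(X>=x)&(X<x+6)].min(),Y[m&(X>=x)&(X<x+6)].max()) for x in xb if (m&(X>=x)&(X<x+6)).sum()>3]
e=np.array(e);print(e.round(1).tolist()); print("rail yaw",np.degrees(np.arctan(np.polyfit(e[:,0],e[:,1],1)[0])),np.degrees(np.arctan(np.polyfit(e[:,0],e[:,2],1)[0])))
# plate left side edge
m=(Z>48.5)&(Z<54)&(X>455)&(X<545)
e=[]
for x in range(456,540,6):
    s=m&(X>=x)&(X<x+6)&(Y>90)&(Y<163)
    e.append((x+3,Y[s].min(),Y[s].max()))
e=np.array(e);print(e.round(1).tolist());print([np.degrees(np.arctan(np.polyfit(e[:,0],e[:,i],1)[0])) for i in (1,2)])
# rear edge
e=[]
for y in range(100,156,6):
    s=(Z>48.5)&(Z<54)&(Y>=y)&(Y<y+6)&(X>440)&(X<500); e.append((y+3,X[s].min()))
print(np.round(e,1).tolist())
# base left edge
s=(Z>15)&(Z<40)&(Y>175)&(Y<215)&(X>450)&(X<680)
e=np.array([(x,Y[s&(X>=x)&(X<x+8)].max()) for x in range(470,660,8) if (s&(X>=x)&(X<x+8)).any()]);print(e.round(1).tolist(),np.degrees(np.arctan(np.polyfit(e[:,0],e[:,1],1)[0])))
```

```text
188 [(470, 597, 140, 42), (472, 600, 140, 42), (474, 602, 140, 41), (476, 603, 141, 42), (478, 606, 141, 41), (480, 608, 141, 42), (482, 609, 141, 42), (484, 612, 141, 42), (486, 614, 141, 41), (488, 616, 141, 41), (490, 619, 141, 41), (492, 620, 142, 41), (494, 622, 142, 41), (496, 624, 142, 42)]
189 [(470, 598, 139, 41), (472, 600, 139, 40), (474, 602, 139, 41), (476, 604, 140, 41), (478, 601, 141, 49), (480, 603, 142, 50), (482, 604, 142, 51), (484, 613, 140, 41), (486, 615, 140, 41), (488, 616, 141, 42), (490, 617, 141, 43), (492, 620, 141, 42), (494, 623, 141, 41), (496, 624, 141, 42)]
190 [(470, 598, 138, 41), (472, 600, 138, 41), (474, 603, 138, 41), (476, 602, 140, 45), (478, 602, 140, 48), (480, 602, 141, 51), (482, 603, 141, 53), (484, 612, 139, 41), (486, 614, 139, 41), (488, 616, 140, 42), (490, 619, 139, 41), (492, 621, 140, 41), (494, 622, 140, 42), (496, 624, 140, 42)]
191 [(470, 599, 137, 40), (472, 601, 137, 40), (474, 603, 137, 40), (476, 601, 139, 46), (478, 602, 139, 49), (480, 602, 140, 52), (482, 601, 141, 56), (484, 605, 141, 54), (486, 615, 138, 41), (488, 617
[... 1392 characters left out ...]
0, 161.8]]
[np.float64(-4.0830117322164385), np.float64(2.778363081847174)]
[[103.0, 454.3], [109.0, 454.5], [115.0, 454.0], [121.0, 453.4], [127.0, 453.3], [133.0, 453.2], [139.0, 452.7], [145.0, 452.3], [151.0, 452.0], [157.0, 452.3]]
[[470.0, 193.3], [478.0, 193.8], [486.0, 194.2], [494.0, 194.7], [502.0, 195.1], [510.0, 195.6], [518.0, 196.0], [526.0, 196.3], [534.0, 196.1], [542.0, 196.2], [550.0, 196.8], [558.0, 197.4], [566.0, 197.8], [574.0, 198.3], [582.0, 198.4], [590.0, 198.2], [598.0, 198.7], [606.0, 199.5], [614.0, 199.7], [622.0, 199.7], [630.0, 200.2], [638.0, 200.7], [646.0, 201.2], [654.0, 200.6]] 2.3518642328088024<stdin>:4: RuntimeWarning: invalid value encountered in cast
```

Wrist view: the plate lies at px (300–424, 160–230), the proud pin at (411,199), and the pad tip at (478,191). From depth:
- The pad front is at x≈601.5 and the plate front edge at about 558, so travel is about 43 mm.
- The press yaw is about 2.4°.

I go down behind the plate with a slight tilt.

```bash
python3 -m crank '[0,17,0,1.2,0.1,0,0.9, 0,17,0,1.2,0.1,0,0.9, 0,17,0,1.2,0.1,0,0.9, 0,17,0,1.2,0.1,0,0.9, 0,17,0,1.2,0.1,0,0.9, 0,17,0,1.2,0.1,0,0.9, 0,17,0,1.2,0,0,0.9, 0,17,0,1.2,0,0,0.9, 0,17,0,1.2,0,0,0.8, 0,14,0,1.2,0,0,0.5]'
```

```text
clock: 6.23
tcp_pos: [431.9, 126.6, 59.1]
ee_rot: [[0.169, 0.985, 0.046], [0.002, 0.046, -0.999], [-0.986, 0.169, 0.006]]
wrist_force: [-0.4, -0.3, -0.5]
grip_width: 0.2
```

```bash
python3 -m crank '[0,2,-1.5,0,0,0,0, 0,2,-1.5,0,0,0,0, 0,2,-1.5,0,0,0,0, 0,2,-1.5,0,0,0,0, 0,2,0,0,0,0,0, 0,1,0,0,0,0,0, 0,0,0,0,0,0,0, 0,0,0,0,0,0,0, 0,0,0,0,0,0,0, 0,0,0,0,0,0,0]'
```

```text
clock: 7.07
tcp_pos: [427.9, 126.6, 47.5]
ee_rot: [[0.169, 0.985, 0.045], [0.002, 0.046, -0.999], [-0.986, 0.169, 0.006]]
wrist_force: [-0.8, 0.0, 0.7]
grip_width: 0.1
```

```bash
python3 -m crank '[0,0.5,2.95,0,0,0,0, 0,0.5,2.95,0,0,0,0, 0,0.5,2.95,0,0,0,0, 0,0.5,2.95,0,0,0,0, 0,0.5,2.95,0,0,0,0, 0,0.5,2.95,0,0,0,0, 0,0.5,2.95,0,0,0,0, 0,0.5,2.95,0,0,0,0, 0,0.5,2.95,0,0,0,0, 0,0.5,2.95,0,0,0,0]'
python3 - <<'E'
from h import *
p=bot.camera("wrist"); W=cloud(p); cv2.imwrite("pics/w2.png",p["frame"][:,:,::-1])
X,Y,Z=W[...,0],W[...,1],W[...,2]
m=(Z>57.5)&(Z<64)&(X>515)&(X<590)&(Y>115)&(Y<145); print("pin",W[m].mean(0),m.sum())
print(np.round(bot.get_state()["wrist_force"],2))
E
```

```text
clock: 7.9
tcp_pos: [460.4, 127.9, 47.4]
ee_rot: [[0.168, 0.985, 0.045], [0.001, 0.046, -0.999], [-0.986, 0.168, 0.007]]
wrist_force: [-2.5, -0.4, 1.1]
grip_width: 0.0
pin [548.12554869 131.63000674  59.81006269] 267
[ 0.3  -0.12 -0.43]
```

View pics/w2.png

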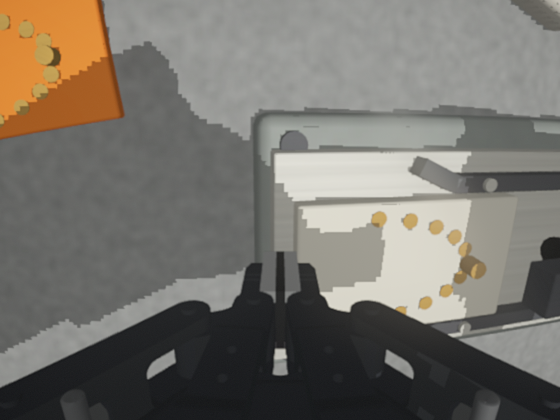

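Run:
```python
from h import *
p=bot.camera("wrist"); W=cloud(p)
X,Y,Z=W[...,0],W[...,1],W[...,2]
s=(Z>48.5)&(Z<54)&(X>445)&(X<530)
for y in (135,140,145,150): 
    r=s&(Y>=y)&(Y<y+5); print(y,X[r].min().round(1))
for v in (215,230): print([(u,*W[v,u].round(1).tolist()) for u in range(290,310,2)])
print([(u,*W[240,u].round(1).tolist()) for u in range(536,560,2)])
print([(u,*W[245,u].round(1).tolist()) for u in range(536,560,2)])
m=(Z>57.5)&(Z<64)&(X>515)&(X<590)&(Y>115)&(Y<145); print(np.percentile(X[m],[0,10,50,90,100]).round(1))
print([(u,*W[210,u].round(1).tolist()) for u in range(500,530,3)])
```

```text
135 449.9
140 462.9
145 467.6
150 467.6
[(290, 466.8, 151.7, 41.3), (292, 467.5, 151.8, 41.7), (294, 467.5, 153.1, 45.7), (296, 467.8, 153.7, 47.8), (298, 468.1, 154.5, 50.2), (300, 468.8, 154.7, 50.8), (302, 469.5, 154.7, 51.0), (304, 470.2, 154.9, 51.5), (306, 471.2, 154.7, 50.9), (308, 471.8, 154.9, 51.7)]
[(290, 467.1, 145.1, 41.5), (292, 467.9, 145.2, 41.8), (294, 467.8, 146.7, 46.2), (296, 468.1, 147.5, 48.5), (298, 468.6, 148.0, 49.9), (300, 469.1, 148.5, 51.2), (302, 469.8, 148.5, 51.4), (304, 470.6, 148.6, 51.6), (306, 471.6, 148.4, 51.1), (308, 472.3, 148.6, 51.5)]
[(536, 599.2, 137.2, 42.3), (538, 602.4, 136.5, 40.7), (540, 602.7, 136.8, 41.7), (542, 604.3, 136.7, 41.5), (544, 601.0, 138.4, 45.6), (546, 602.4, 138.3, 45.6), (548, 601.4, 139.1, 47.7), (550, 601.7, 139.4, 48.6), (552, 602.1, 139.7, 49.4), (554, 601.4, 140.4, 51.1), (556, 600.4, 141.2, 53.1), (558, 603.1, 140.7, 52.0)]
[(536, 601.0, 134.0, 41.4), (538, 602.6, 133.9, 41.3), (540, 600.9, 135.0, 44.0), (542, 602.6, 134.8, 43.8), (544, 601.3, 135.8, 46.1), (546, 601.9, 136.0, 46.8), (548, 601.4, 136.7, 48.4), (550, 601.7, 137.0, 49.3), (552, 600.1, 138.0, 51.8), (554, 602.7, 137.5, 50.8), (556, 601.8, 138.3, 52.7), (558, 601.9, 138.7, 53.8)]
[545.1 546.  548.7 552.1 553.9]
[(500, 563.3, 156.3, 50.8), (503, 564.3, 156.5, 51.6), (506, 567.2, 156.1, 50.4), (509, 568.1, 156.4, 51.2), (512, 569.3, 156.6, 51.8), (515, 571.8, 156.3, 51.1), (518, 583.9, 153.3, 41.0), (521, 585.1, 153.5, 41.6), (524, 587.6, 153.3, 41.2), (527, 588.9, 153.5, 41.8)]
```

```bash
python3 -m crank '[0,0.4,2.2,0,0,0,0, 0,0.4,2.2,0,0,0,0, 0,0.4,2.2,0,0,0,0, 0,0.4,2.2,0,0,0,0, 0,0.4,2.2,0,0,0,0, 0,0.4,2.2,0,0,0,0, 0,0.4,2.2,0,0,0,0, 0,0.4,2.2,0,0,0,0, 0,0.4,2.2,0,0,0,0, 0,0.2,1.5,0,0,0,0]'; python3 -m crank '[0,0.2,1,0,0,0,0, 0,0.2,1,0,0,0,0, 0,0,0,0,0,0,0, 0,0,0,0,0,0,0, 0,0,0,0,0,0,0, 0,0,0,0,0,0,0, 0,0,0,0,0,0,0, 0,0,0,0,0,0,0, 0,0,0,0,0,0,0, 0,0,0,0,0,0,0]'
```

```text
clock: 8.83
tcp_pos: [484.0, 128.9, 47.1]
ee_rot: [[0.168, 0.985, 0.045], [0.001, 0.046, -0.999], [-0.986, 0.168, 0.007]]
wrist_force: [-0.1, -0.1, 1.1]
grip_width: -0.1
clock: 9.67
tcp_pos: [486.6, 129.1, 47.0]
ee_rot: [[0.168, 0.985, 0.045], [0.001, 0.046, -0.999], [-0.986, 0.168, 0.006]]
wrist_force: [0.3, 0.5, 0.8]
grip_width: 0.0
```

```bash
python3 -m crank '[0,0,0.5,0,0,0,0, 0,0,0.5,0,0,0,0, 0,0,0.5,0,0,0,0, 0,0,0,0,0,0,0, 0,0,0,0,0,0,0, 0,0,0,0,0,0,0, 0,0,0,0,0,0,0, 0,0,0,0,0,0,0, 0,0,0,0,0,0,0, 0,0,0,0,0,0,0]'; python3 -c "
from cell import bot;import numpy as np;print(np.round(bot.get_state()['wrist_force'],2),np.round(bot.get_state()['ft_torque'],3))"
```

```text
clock: 10.5
tcp_pos: [488.0, 129.0, 47.2]
ee_rot: [[0.168, 0.985, 0.045], [0.001, 0.045, -0.999], [-0.986, 0.168, 0.006]]
wrist_force: [-0.2, 0.0, 0.0]
grip_width: -0.3
[-0.19  0.04  0.01] [ 0.007  0.319 -0.044]
```

```bash
python3 -m crank '[0,0,0.5,0,0,0,0, 0,0,0.5,0,0,0,0, 0,0,0.3,0,0,0,0, 0,0,0,0,0,0,0, 0,0,0,0,0,0,0, 0,0,0,0,0,0,0, 0,0,0,0,0,0,0, 0,0,0,0,0,0,0, 0,0,0,0,0,0,0, 0,0,0,0,0,0,0]'; python3 -c "
from cell import bot;import numpy as np;print(np.round(bot.get_state()['wrist_force'],2),np.round(bot.get_state()['ft_torque'],3))"
```

```text
clock: 11.33
tcp_pos: [489.3, 129.0, 47.3]
ee_rot: [[0.167, 0.985, 0.045], [0.001, 0.046, -0.999], [-0.986, 0.167, 0.007]]
wrist_force: [-1.4, 0.0, -0.6]
grip_width: 0.5
[-1.39  0.02 -0.59] [0.003 0.33  0.019]
```

```bash
python3 -m crank '[0,0,0.4,0,0,0,0, 0,0,0.4,0,0,0,0, 0,0,0,0,0,0,0, 0,0,0,0,0,0,0, 0,0,0,0,0,0,0, 0,0,0,0,0,0,0, 0,0,0,0,0,0,0, 0,0,0,0,0,0,0, 0,0,0,0,0,0,0, 0,0,0,0,0,0,0]'; python3 -c "
from cell import bot;import numpy as np;print(np.round(bot.get_state()['wrist_force'],2),np.round(bot.get_state()['ft_torque'],3))"
```

```text
clock: 12.17
tcp_pos: [489.7, 129.0, 47.3]
ee_rot: [[0.166, 0.985, 0.045], [0.001, 0.046, -0.999], [-0.986, 0.166, 0.007]]
wrist_force: [-1.8, 0.1, 1.7]
grip_width: -0.1
[-1.84  0.06  1.67] [-0.013  0.518  0.024]
```

```bash
python3 -m crank '[0,0,0.4,0,0,0,0, 0,0,0.4,0,0,0,0, 0,0,0.3,0,0,0,0, 0,0,0.2,0,0,0,0, 0,0,0.1,0,0,0,0, 0,0,0.1,0,0,0,0, 0,0,0.1,0,0,0,0, 0,0,0.1,0,0,0,0, 0,0,0.1,0,0,0,0, 0,0,0.1,0,0,0,0]'
python3 - <<'E'
from h import *
print(np.round(bot.get_state()['wrist_force'],2),np.round(bot.get_state()['ft_torque'],3))
p=bot.camera("wrist"); cv2.imwrite("pics/w3.png",p["frame"][:,:,::-1]);W=cloud(p)
X,Y,Z=W[...,0],W[...,1],W[...,2]
print(np.round(bot.get_state()['wrist_force'],2))
for y in (145,150,155): 
    r=(Z>48.5)&(Z<54)&(X>465)&(X<530)&(Y>=y)&(Y<y+5); print(y,X[r].min().round(1))
E
```

```text
clock: 13.0
tcp_pos: [490.1, 129.1, 47.2]
ee_rot: [[0.163, 0.985, 0.045], [-0.0, 0.046, -0.999], [-0.987, 0.163, 0.008]]
wrist_force: [-4.7, 0.8, 3.9]
grip_width: -0.1
[-4.66  0.76  3.94] [-0.066  1.064  0.028]
[-5.09 -0.49  3.34]
145 496.4
150 496.4
155 496.1
```

View pics/w3.png

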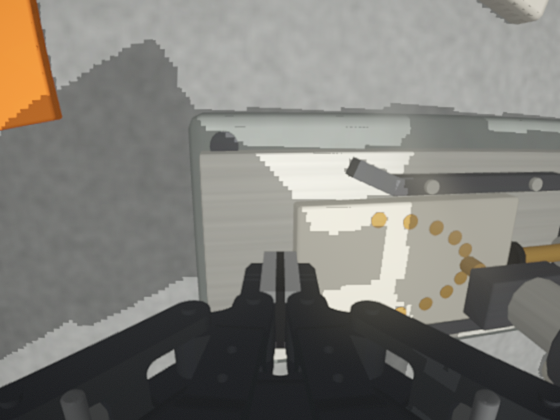

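It is home: the force reads 4–5 N, and the plate's front edge meets the pad at px (515,250). Now I back off.

```bash
python3 -m crank '[0,-0.2,-1.5,0,0,0,0, 0,-0.5,-3,0,0,0,0, 0,-1,-6,0,0,0,0, 0,-1,-6,0,0,0,0, 0,-1,-6,0,0,0,0, 0,-3,-10,0,0,0,-1, 0,-10,-14,0,0,0,-1, 0,-20,-8,0,0,0,-1, 0,-30,0,0,0,0,-1, 0,-30,0,0,0,0,-1]'
python3 - <<'E'
from h import *
p=bot.camera("wrist"); cv2.imwrite("pics/w4.png",p["frame"][:,:,::-1]);W=cloud(p)
X,Y,Z=W[...,0],W[...,1],W[...,2]
print(np.round(bot.get_state()['wrist_force'],2))
for y in (110,120,130,140,150): 
    r=(Z>48.5)&(Z<54)&(X>465)&(X<530)&(Y>=y)&(Y<y+5); print(y,X[r].min().round(1))
E
```

```text
clock: 13.88
tcp_pos: [416.1, 126.1, 132.0]
ee_rot: [[0.068, 0.997, 0.047], [-0.003, 0.048, -0.999], [-0.998, 0.067, 0.006]]
wrist_force: [1.4, -0.6, 0.7]
grip_width: -0.2
[3.81 1.77 6.46]
110 497.5
120 496.8
130 496.6
140 496.2
150 495.8
```

View pics/w4.png

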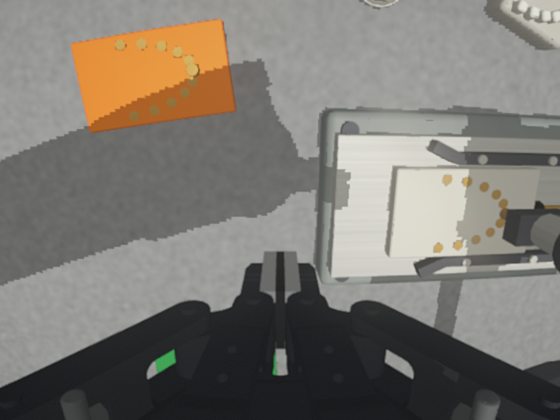

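The plate stayed put, with its edge at x≈496.5. Now I rise and cross to the handle.

```bash
python3 -m crank '[50,-20,0,13.5,0,0,-0.4, 50,-20,0,13.5,0,0,-0.4, 50,-20,0,13.5,0,0,-0.4, 50,-20,0,13.5,0,0,-0.4, 50,-20,0,13.5,0,0,-0.4, 50,-20,0,13.5,0,0,-0.4, 50,-20,0,13.5,0,0,-0.4, 50,-20,0,13.5,0,0,-0.4, 50,-20,0,13.5,0,0,-0.4, 50,-20,0,13.5,0,0,-0.4]'
python3 - <<'E'
from h import *
p=bot.camera("wrist"); cv2.imwrite("pics/w5.png",p["frame"][:,:,::-1]);W=cloud(p); np.save("w5.npy",W)
for t in ["handle","hub"]:
    for d in bot.place_of(p,t)[:2]:
        print(t,round(d["conf"],2),np.round(p["pose"][:3,:3]@np.array(d["xyz"])+p["pose"][:3,3],1))
E
```

```text
clock: 14.77
tcp_pos: [410.3, -7.9, 346.8]
ee_rot: [[0.007, 0.998, 0.055], [-0.011, 0.055, -0.998], [-1.0, 0.006, 0.012]]
wrist_force: [0.1, 0.2, -0.2]
grip_width: 50.2
handle 0.89 [588.5  -0.8 266.3]
handle 0.49 [580.5 126.9  76.8]
hub 0.45 [579.9 127.3  74. ]
```

View pics/w5.png

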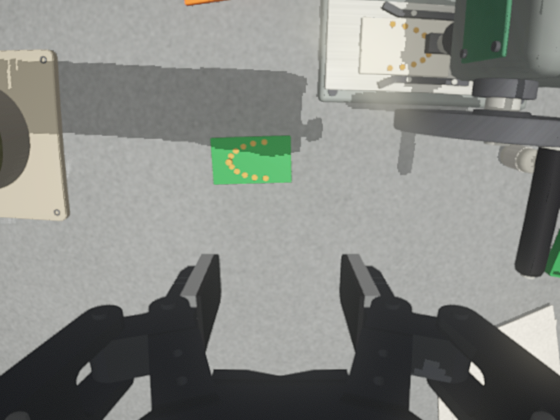

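Run:
```python
from h import *
W=np.load("w5.npy");X,Y,Z=W[...,0],W[...,1],W[...,2]
m=(Z>255)&(Z<285)&(Y<40)&(Y>-60)&(X>560)&(X<620)
P=W[m]; print(len(P))
for y in range(-50,45,10):
    q=P[(P[:,1]>=y)&(P[:,1]<y+10)]
    if len(q): print(y+5,"x",q[:,0].min().round(1),q[:,0].max().round(1),"ztop",np.percentile(q[:,2],95).round(1))
m=(Z>185)&(Z<230)&(Y<50)&(Y>-50)&(X>560)&(X<620); print("nub",m.sum(),np.percentile(Y[m],[0,50,100]).round(1),np.percentile(X[m],[0,50,100]).round(1), np.percentile(Z[m],[5,50,95]).round(1))
m=(Z>120)&(Z<295)&(Y<70)&(Y>40)&(X>480)&(X<680); 
for x in range(490,660,15):
    q=W[m&(X>=x)&(X<x+15)]
    if len(q)>5: print("wheel",x+7,"ymin",np.percentile(q[:,1],2).round(1),"ymax",np.percentile(q[:,1],98).round(1),"zmax",np.percentile(q[:,2],98).round(1))
T=np.load("topW.npy");P=T[(T[...,2]>255)&(T[...,2]<285)&(T[...,1]<35)&(T[...,1]>-60)&(T[...,0]>560)&(T[...,0]<620)]
for y in range(-50,35,10):
    q=P[(P[:,1]>=y)&(P[:,1]<y+10)]
    if len(q): print("top",y+5,"x",q[:,0].min().round(1),q[:,0].max().round(1),"ztop",np.percentile(q[:,2],95).round(1))
```

```text
3664
-45 x 582.1 597.4 ztop 272.9
-35 x 580.1 598.5 ztop 274.7
-25 x 579.6 597.3 ztop 274.6
-15 x 579.2 597.4 ztop 274.8
-5 x 578.7 597.2 ztop 274.7
5 x 578.3 596.5 ztop 274.8
15 x 578.3 594.6 ztop 274.6
25 x 577.9 591.4 ztop 274.7
35 x 577.2 589.1 ztop 274.3
nub 61 [40.5 41.6 42.7] [572.6 578.6 589.8] [204.1 212.7 214.8]
wheel 497 ymin 46.5 ymax 61.4 zmax 232.4
wheel 512 ymin 46.5 ymax 62.0 zmax 257.9
wheel 527 ymin 47.2 ymax 62.6 zmax 271.8
wheel 542 ymin 47.6 ymax 63.2 zmax 280.3
wheel 557 ymin 48.4 ymax 66.3 zmax 285.3
wheel 572 ymin 40.8 ymax 69.5 zmax 287.1
wheel 587 ymin 40.3 ymax 69.5 zmax 275.0
wheel 602 ymin 64.4 ymax 67.9 zmax 222.1
wheel 632 ymin 64.9 ymax 66.7 zmax 166.8
wheel 647 ymin 65.0 ymax 67.6 zmax 186.5
top -45 x 581.7 597.5 ztop 275.2
top -35 x 580.9 600.2 ztop 278.1
top -25 x 580.3 599.9 ztop 278.2
top -15 x 579.7 599.6 ztop 277.5
top -5 x 579.8 599.4 ztop 278.0
top 5 x 578.8 598.9 ztop 277.6
top 15 x 578.7 598.1 ztop 278.8
top 25 x 578.8 595.2 ztop 277.4
top 35 x 578.3 595.2 ztop 278.6
```

```bash
python3 -m crank '[50,3,17.8,1.2,0.1,0,-0.1, 50,3,17.8,1.2,0.1,0,-0.1, 50,3,17.8,1.2,0.1,0,-0.1, 50,3,17.8,1.2,0.1,0,-0.1, 50,3,17.8,1.2,0.1,0,0, 50,3,17.8,1.2,0.1,0,0, 50,3,17.8,1.2,0.1,0,0, 50,3,17.8,1.2,0,0,0, 50,3,17.8,1.2,0,0,0, 50,3,17.8,1.2,0,0,0]'; python3 -c "
from cell import bot;import numpy as np;print(np.round(bot.get_state()['q'],1),np.round(bot.get_state()['ft_torque'],3))"
```

```text
clock: 15.75
tcp_pos: [590.3, -1.4, 308.1]
ee_rot: [[-0.001, 0.999, 0.05], [-0.012, 0.05, -0.999], [-1.0, -0.002, 0.012]]
wrist_force: [-0.4, -0.1, 0.4]
grip_width: 49.9
[ 28.   17.5 -41.3  80.3  12.1  86.7  -9.9] [ 0.05   0.032 -0.002]
```

```bash
python3 -m crank '[50,6.2,-0.1,0.9,0,0,0, 50,6.2,-0.1,0.9,0,0,0, 50,6.2,-0.1,0.9,0,0,0, 50,6.2,-0.1,0.9,0,0,0, 50,6.2,-0.1,0.9,0,0,0, 50,6.2,-0.1,0.9,0,0,0, 50,6.2,-0.1,0.9,0,0,0, 50,6.2,-0.1,0.9,0,0,0, 50,5.5,-0.1,0.9,0,0,0, 50,4,0,0.7,0,0,0]'
python3 - <<'E'
from h import *
p=bot.camera("wrist"); cv2.imwrite("pics/w6.png",p["frame"][:,:,::-1])
p=bot.camera("top"); cv2.imwrite("pics/t6.png",cv2.resize(p["frame"][90:300,170:450],None,fx=2.5,fy=2.5)[:,:,::-1])
E
```

```text
clock: 16.58
tcp_pos: [586.9, -7.6, 240.1]
ee_rot: [[-0.004, 0.998, 0.055], [-0.01, 0.055, -0.998], [-1.0, -0.005, 0.01]]
wrist_force: [-0.3, 0.5, 0.9]
grip_width: 49.9
```

View pics/w6.png

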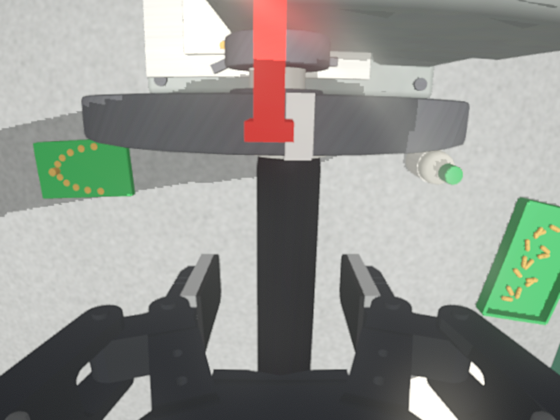

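View pics/t6.png

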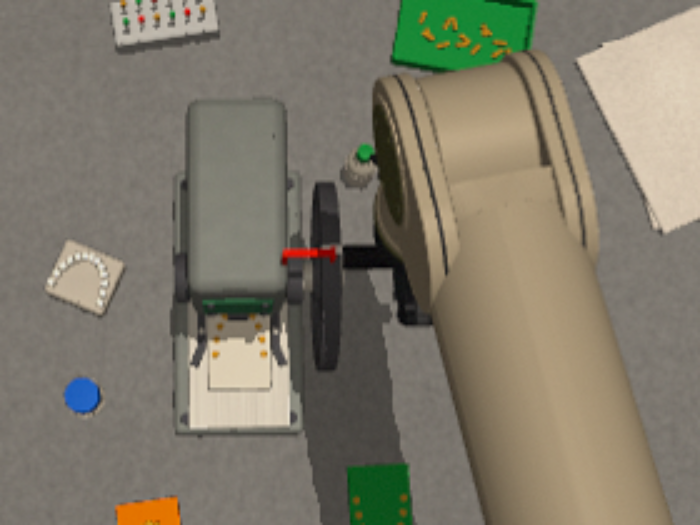

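The wrist view shows the handle between the fingers at px (288,260). The red pointer is at (268,130), with the white mark a little to its right at (300,125), so the start angle is slightly positive. I centre the tool and grip.

```bash
python3 -m crank '[50,-2.5,1,1,0.3,0,0, 50,-2.5,1,1,0.3,0,0, 30,0,0,0,0,0,0, 21,0,0,0,0,0,0, 15,0,0,0,0,0,0, 15,0,0,0,0,0,0, 15,0,0,0,0,0,0, 15,0,0,0,0,0,0, 15,0,0,0,0,0,0, 15,0,0,0,0,0,0]' 60; python3 -c "
from cell import bot;import numpy as np;print(np.round(bot.get_state()['q'],1),np.round(bot.get_state()['ft_torque'],3))"
```

```text
clock: 17.52
tcp_pos: [589.6, -9.5, 246.9]
ee_rot: [[-0.004, 0.999, 0.043], [-0.01, 0.043, -0.999], [-1.0, -0.004, 0.01]]
wrist_force: [0.7, -1.1, -0.4]
grip_width: 19.2
[ 28.8  18.8 -40.7  86.1  12.9  80.  -10.3] [-0.014  0.127 -0.092]
```

```bash
python3 -m crank '[15,0.9,7.1,0,0,0,0, 15,1.8,7.0,0,0,0,0, 15,2.6,6.7,0,0,0,0, 15,3.4,6.4,0,0,0,0, 15,4.1,5.9,0,0,0,0, 15,4.8,5.4,0,0,0,0, 15,5.4,4.8,0,0,0,0, 15,5.9,4.1,0,0,0,0, 15,6.4,3.3,0,0,0,0, 15,6.7,2.5,0,0,0,0]'
python3 - <<'E'
from h import *
s=bot.get_state();print(np.round(s['wrist_force'],1),np.round(s['ft_torque'],2),np.round(s['q'],1))
d=s['tcp_pos'];x=(d[0]-585.5);z=d[2]+18-205;print(np.hypot(x,z),np.arctan2(x,z))
E
```

```text
clock: 18.35
tcp_pos: [639.9, -7.7, 208.8]
ee_rot: [[-0.013, 0.999, 0.043], [-0.015, 0.043, -0.999], [-1.0, -0.013, 0.014]]
wrist_force: [-4.6, -1.1, 7.5]
grip_width: 19.2
[-4.6 -1.1  7.5] [-0.08  1.09 -0.03] [ 24.4  27.  -39.   80.7  17.6  79.2 -12.6]
58.613709499300825 1.1904397580435184
```

```bash
python3 -m crank '[15,6.8,2.0,0,0,0,0.1, 15,7.1,1.3,0,0,0,0.1, 15,7.2,0.6,0,0,0,0.1, 15,7.2,-0.3,0,0,0,0.1, 15,7.1,-1.1,0,0,0,0.1, 15,6.9,-2.0,0,0,0,0.1, 15,6.6,-2.8,0,0,0,0.1, 15,6.3,-3.6,0,0,0,0.1, 15,5.8,-4.3,0,0,0,0.1, 15,5.2,-5.0,0,0,0,0.1]'
python3 - <<'E'
from h import *
s=bot.get_state();print(np.round(s['wrist_force'],1),np.round(s['ft_torque'],2),np.round(s['q'],1))
d=s['tcp_pos'];x=(d[0]-585.5);z=d[2]+18-205;print(np.hypot(x,z),np.arctan2(x,z))
E
```

```text
clock: 19.18
tcp_pos: [636.3, -7.8, 156.6]
ee_rot: [[0.036, 0.999, 0.041], [-0.014, 0.041, -0.999], [-0.999, 0.035, 0.015]]
wrist_force: [11.9, 0.8, 10.7]
grip_width: 19.4
[11.9  0.8 10.7] [ 0.08 -2.48 -0.09] [ 25.7  26.6 -38.9  87.7  18.6  70.  -13.8]
59.14416704735819 2.110040498142556
```

```bash
python3 -m crank '[15,7.4,-5.1,0,0,0,-0.2, 15,6.9,-5.8,0,0,0,-0.2, 15,6.3,-6.5,0,0,0,-0.2, 15,5.5,-7.1,0,0,0,-0.2, 15,4.8,-7.6,0,0,0,-0.2, 15,3.9,-8.1,0,0,0,-0.2, 15,3.1,-8.5,0,0,0,-0.2, 15,2.2,-8.7,0,0,0,-0.2, 15,1.3,-8.9,0,0,0,-0.2, 15,0.4,-9,0,0,0,-0.2]'
python3 - <<'E'
from h import *
s=bot.get_state();print(np.round(s['wrist_force'],1),np.round(s['ft_torque'],2),np.round(s['q'],1))
d=s['tcp_pos'];x=(d[0]-585.5);z=d[2]+18-205;print(np.hypot(x,z),np.arctan2(x,z))
E
```

```text
clock: 20.02
tcp_pos: [601.5, -9.1, 130.1]
ee_rot: [[0.097, 0.995, 0.037], [-0.004, 0.038, -0.999], [-0.995, 0.097, 0.007]]
wrist_force: [17.4, 2.0, -23.0]
grip_width: 19.0
[ 17.4   2.  -23. ] [ 0.24 -3.04 -0.02] [ 29.5  21.4 -40.2  98.   16.8  60.8 -13.5]
59.132260615501814 2.8684326687541493
```

```bash
python3 -m crank '[15,1.4,-8.2,0,0,0,-0.6, 15,0.5,-8.4,0,0,0,-0.6, 15,-0.4,-8.4,0,0,0,-0.6, 15,-1.2,-8.3,0,0,0,-0.6, 15,-2,-8.2,0,0,0,-0.6, 15,-2.9,-7.9,0,0,0,-0.6, 15,-3.6,-7.6,0,0,0,-0.6, 15,-4.5,-7.1,0,0,0,-0.6, 15,-5.2,-6.6,0,0,0,-0.6, 15,-5.9,-6,0,0,0,-0.6]'
cat > st.py <<'E'
from h import *
s=bot.get_state();print(np.round(s['wrist_force'],1),np.round(s['ft_torque'],2),np.round(s['q'],1))
d=np.array(s['tcp_pos'])-18.5*np.array(s['ee_rot'])[:,0];x=(d[0]-585.5);z=d[2]-205;print(d.round(1),np.hypot(x,z),np.arctan2(x,z)%(2*np.pi))
E
python3 st.py
```

```text
clock: 20.85
tcp_pos: [536.0, -11.6, 151.7]
ee_rot: [[0.023, 0.999, 0.038], [-0.002, 0.038, -0.999], [-1.0, 0.022, 0.003]]
wrist_force: [8.0, -0.2, -3.9]
grip_width: 19.2
[ 8.  -0.2 -3.9] [-0.05 -1.59 -0.05] [ 33.3  14.9 -42.  102.4  11.2  65.6 -10. ]
[535.5 -11.5 170.2] 60.87186531894572 4.104074163283466
```

```bash
python3 -m crank '[15,-6.5,-4,0,0,0,-0.1, 15,-6.9,-3.2,0,0,0,-0.1, 15,-7.2,-2.3,0,0,0,-0.1, 15,-7.5,-1.5,0,0,0,-0.1, 15,-7.6,-0.5,0,0,0,-0.1, 15,-7.6,0.4,0,0,0,-0.1, 15,-7.5,1.3,0,0,0,-0.1, 15,-7.3,2.2,0,0,0,-0.1, 15,-7,3,0,0,0,-0.1, 15,-6.6,3.8,0,0,0,-0.1]'; python3 st.py
```

```text
clock: 21.68
tcp_pos: [537.7, -11.5, 225.9]
ee_rot: [[0.017, 0.999, 0.039], [-0.0, 0.039, -0.999], [-1.0, 0.017, 0.001]]
wrist_force: [14.7, 1.0, -24.1]
grip_width: 19.0
[ 14.7   1.  -24.1] [ 0.03 -3.11 -0.16] [ 34.3  11.5 -42.6  96.4   8.2  74.2  -7.6]
[537.4 -11.5 244.4] 62.14577082786905 5.398293579378866
```

```bash
python3 -m crank '[15,-5.0,5.4,0,0,0,-0.1, 15,-4.4,6,0,0,0,-0.1, 15,-3.7,6.5,0,0,0,-0.1, 15,-3,6.8,0,0,0,-0.1, 15,-2.2,7.1,0,0,0,-0.1, 15,0,0,0,0,0,0, 15,0,0,0,0,0,0, 15,0,0,0,0,0,0, 15,0,0,0,0,0,0, 15,0,0,0,0,0,0]'; python3 st.py
python3 - <<'E'
from h import *
p=bot.camera("wrist"); cv2.imwrite("pics/w7.png",p["frame"][:,:,::-1])
E
```

```text
clock: 22.52
tcp_pos: [563.9, -10.4, 243.9]
ee_rot: [[-0.011, 0.999, 0.04], [-0.002, 0.04, -0.999], [-1.0, -0.011, 0.002]]
wrist_force: [2.8, 0.9, -6.6]
grip_width: 19.5
[ 2.8  0.9 -6.6] [-0.14 -0.56 -0.03] [ 31.7  16.  -42.2  89.8  10.9  79.1  -9.3]
[564.1 -10.4 262.4] 61.22573515744897 5.92674728372299
```

View pics/w7.png

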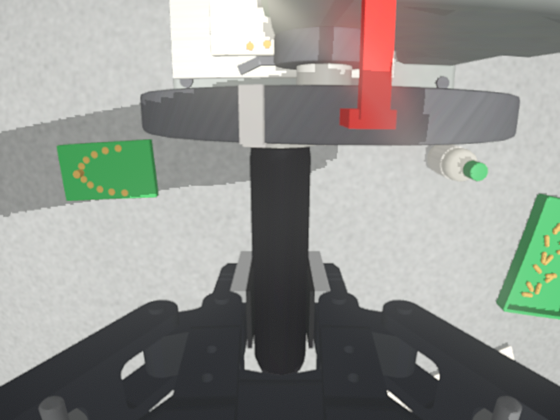

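```bash
cat > mk.py <<'E'
from h import *
p=bot.camera("wrist"); W=cloud(p); f=p["frame"].astype(int); X,Y,Z=W[...,0],W[...,1],W[...,2]
red=(f[...,0]>150)&(f[...,1]<60)&(f[...,2]<70)&(Y<85)&(Y>40)
wh=(f.min(-1)>125)&(Y>46)&(Y<64)&(Z>265)&(Z<292)
c=0.0419
def xp(m): # press-x-like coordinate at wheel plane y=54
    return X[m]+c*(Y[m]-54)
for nm,m in (("red",red&(Y<64)),("white",wh)):
    q=xp(m); print(nm,m.sum(),"x",np.percentile(q,[2,50,98]).round(1),"z",np.percentile(Z[m],[2,50,98]).round(1),"px",np.median(np.argwhere(m)[:,1]))
a=xp(red&(Y<64));b=xp(wh)
dx=(np.percentile(b,2)+np.percentile(b,98))/2-(np.percentile(a,2)+np.percentile(a,98))/2
print("dx",dx,"theta",np.arcsin(dx/83))
cv2.imwrite("pics/%s.png"%__import__("sys").argv[1],p["frame"][:,:,::-1])
E
python3 mk.py w8
```

```text
red 125 x [577.9 578.1 578.3] z [294.6 300.5 305.9] px 344.0
white 5695 x [551.5 608.5 635.7] z [267.3 282.  285. ] px 442.0
dx 15.44906177374196 theta 0.18722516775788475
```

Run:
```python
from h import *
p=bot.camera("wrist"); W=cloud(p); f=p["frame"]
for v,us in ((120,(338,342,346,355,368,380,392,396,398)),(100,(355,360,368,380,390,396)),(120,(232,236,240,244,250,256,260,264,268,300))): print(v,[(u,f[v,u].tolist(),W[v,u].round(1).tolist()) for u in us])
```

```text
120 [(338, [108, 99, 102], [578.7, 55.5, 286.3]), (342, [156, 55, 52], [578.0, 55.9, 297.5]), (346, [156, 56, 53], [578.1, 56.2, 302.4]), (355, [209, 72, 68], [579.2, 56.4, 307.4]), (368, [207, 81, 76], [581.9, 56.6, 307.3]), (380, [205, 91, 86], [584.4, 56.7, 307.5]), (392, [203, 99, 95], [587.0, 56.9, 307.4]), (396, [166, 111, 110], [594.0, 56.3, 287.0]), (398, [135, 117, 117], [594.7, 56.3, 286.6])]
100 [(355, [120, 105, 107], [582.4, 60.8, 288.3]), (360, [167, 72, 68], [579.8, 60.6, 307.5]), (368, [207, 89, 84], [581.2, 60.6, 308.6]), (380, [208, 94, 90], [583.7, 60.8, 308.7]), (390, [189, 100, 97], [586.0, 60.9, 307.9]), (396, [147, 112, 113], [593.7, 61.5, 286.2])]
120 [(232, [102, 103, 104], [549.7, 54.0, 279.8]), (236, [102, 103, 105], [550.9, 54.0, 280.2]), (240, [206, 204, 198], [552.4, 54.2, 283.9]), (244, [206, 204, 199], [553.4, 54.2, 282.4]), (250, [208, 205, 200], [555.1, 54.3, 283.1]), (256, [209, 206, 201], [556.7, 54.4, 283.3]), (260, [209, 207, 201], [557.9, 54.5, 284.6]), (264, [147, 146, 143], [558.9, 54.4, 282.0]), (268, [103, 104, 105], [560.1, 54.6, 284.5]), (300, [105, 105, 107], [568.6, 55.0, 286.1])]
```

Mark at px 252, pointer at 369: θ≈5.94 by both the mark and the handle position, so about 0.34 rad is left.

```bash
python3 -m crank '[15,-1.6,6.5,0,0,0,0, 15,-0.9,6.6,0,0,0,0, 15,0,5,0,0,0,0, 15,0,0,0,0,0,0, 15,0,0,0,0,0,0, 15,0,0,0,0,0,0, 15,0,0,0,0,0,0, 15,0,0,0,0,0,0, 15,0,0,0,0,0,0, 15,0,0,0,0,0,0]'; python3 st.py
cat > mk.py <<'E'
from h import *
p=bot.camera("wrist"); W=cloud(p); f=p["frame"].astype(int); X,Y,Z=W[...,0],W[...,1],W[...,2]
c=0.0419; q=X+c*(Y-54)
red=(f[...,0]-f[...,1]>60)&(Y<62)&(Y>52)&(Z>300)&(Z<312)
wh=(f.min(-1)>165)&(Y>48)&(Y<60)&(Z>275)&(Z<295)&(X<640)&(X>520)
for nm,m in (("red",red),("white",wh)): print(nm,m.sum(),np.percentile(q[m],[2,50,98]).round(1),np.median(np.argwhere(m)[:,1]))
cv2.imwrite("pics/%s.png"%__import__("sys").argv[1],p["frame"][:,:,::-1])
E
python3 mk.py w9
```

```text
clock: 23.5
tcp_pos: [578.3, -9.9, 247.0]
ee_rot: [[-0.02, 0.999, 0.041], [-0.005, 0.04, -0.999], [-1.0, -0.02, 0.004]]
wrist_force: [2.3, -0.5, -5.2]
grip_width: 18.9
[ 2.3 -0.5 -5.2] [-0.11 -0.47  0.01] [ 30.2  18.3 -41.9  86.9  12.3  80.7 -10.2]
[578.7  -9.8 265.5] 60.91023150094947 6.171259479763667
red 1288 [578.5 583.  587.7] 301.0
white 1054 [572.2 575.2 606.3] 269.0
```

View pics/w9.png

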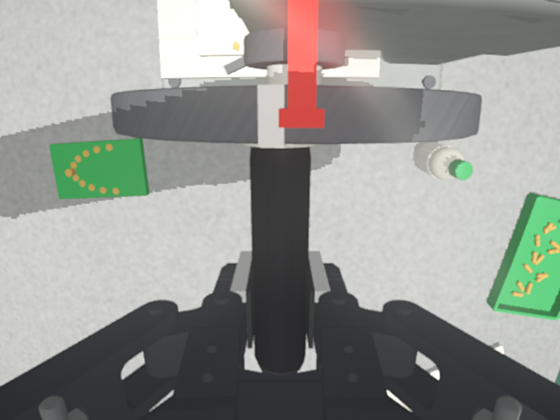

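```bash
python3 -m crank '[15,0.2,4,0,0,0,0, 15,0.2,4,0,0,0,0, 15,0,0,0,0,0,0, 15,0,0,0,0,0,0, 15,0,0,0,0,0,0, 15,0,0,0,0,0,0, 15,0,0,0,0,0,0, 15,0,0,0,0,0,0, 15,0,0,0,0,0,0, 15,0,0,0,0,0,0]'; python3 st.py; python3 mk.py w10
```

```text
clock: 24.38
tcp_pos: [584.3, -9.7, 247.3]
ee_rot: [[-0.024, 0.999, 0.041], [-0.006, 0.04, -0.999], [-1.0, -0.024, 0.005]]
wrist_force: [1.1, 0.4, -2.8]
grip_width: 19.0
[ 1.1  0.4 -2.8] [-0.06 -0.2   0.01] [ 29.5  19.3 -41.7  85.8  12.9  81.3 -10.5]
[584.8  -9.6 265.8] 60.773000745327245 6.271470176618223
red 1256 [578.4 583.1 587.6] 272.0
white 560 [580.5 584.3 615.3] 280.0
```

View pics/w10.png

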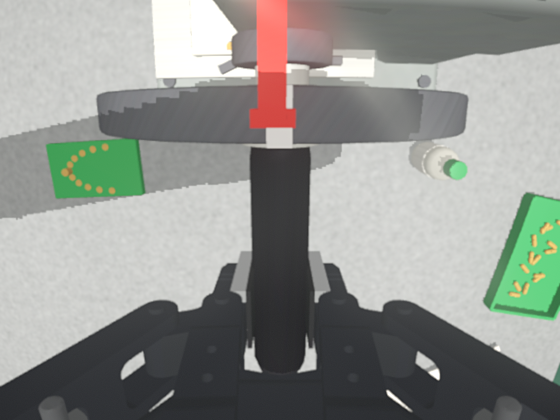

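The mark (px 280) is under the pointer (px 272), and θ comes to about 6.28 by both measures. I release and rise straight up.

```bash
python3 -m crank '[24,0,0,0,0,0,0, 30,0,0,0,0,0,0, 45,0,0,0,0,0,0, 60,0,0,0,0,0,0, 60,0,0,0,0,0,0, 60,0,0,0,0,0,0, 60,-4,0,0,0,0,0, 60,-8,0,0,0,0,0, 60,-10,0,0,0,0,0, 60,-10,0,0,0,0,0]'; python3 -m crank '[60,-15,0,0,0,0,0, 60,-15,0,0,0,0,0, 60,-15,0,0,0,0,0, 60,-15,0,0,0,0,0, 60,-10,0,0,0,0,0, 60,-5,-10,0,0,0,0, 60,0,-15,0,0,0,0, 60,0,-15,0,0,0,0, 60,0,-15,0,0,0,0, 60,0,-15,0,0,0,0]'; python3 mk.py w11;python3 - <<'E'
from h import *
W=cloud(bot.camera("wrist"));X,Y,Z=W[...,0],W[...,1],W[...,2]
for y in (100,110,120,130,140): 
    r=(Z>48)&(Z<54)&(X>465)&(X<530)&(Y>=y)&(Y<y+5); print(y,X[r].min().round(1) if r.any() else None)
P=W[(Z>255)&(Z<285)&(Y<40)&(Y>-60)&(X>560)&(X<620)]
for y in (-25,-15,-5,5,15):
    q=P[(P[:,1]>=y)&(P[:,1]<y+10)]
    if len(q): print(y+5,np.percentile(q[:,0],[1,99]).round(1),np.percentile(q[:,2],95).round(1))
E
```

```text
clock: 25.27
tcp_pos: [584.8, -9.2, 282.0]
ee_rot: [[-0.025, 0.999, 0.041], [-0.006, 0.041, -0.999], [-1.0, -0.025, 0.005]]
wrist_force: [0.3, 0.2, 0.7]
grip_width: 60.1
clock: 26.1
tcp_pos: [517.3, -10.0, 373.3]
ee_rot: [[-0.015, 0.999, 0.043], [-0.003, 0.042, -0.999], [-1.0, -0.015, 0.003]]
wrist_force: [0.5, 0.9, 1.3]
grip_width: 59.9
red 210 [578.  582.7 587.7] 402.0
white 134 [580.4 583.8 588. ] 393.0
100 498.0
110 497.7
120 497.3
130 496.8
140 497.7
-20 [576.2 595.7] 275.1
-10 [576.  595.3] 275.0
0 [575.4 594.7] 275.2
10 [575.2 594.7] 275.2
20 [574.9 594.2] 275.2
```

View pics/w11.png

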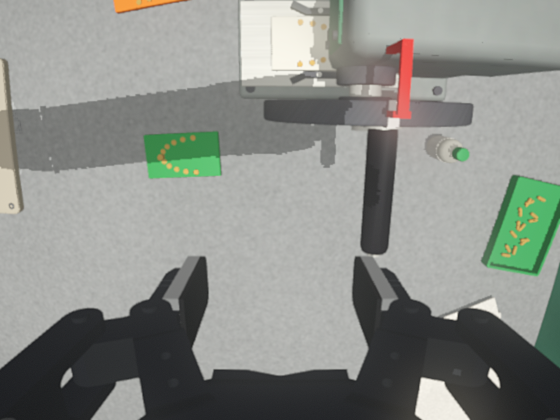

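```bash
python3 -m crank '[40,0,-20,0,0,0,0, 30,0,-20,0,0,0,0, 20,0,-20,-5,0,0,0, 10,0,-20,-15,0,0,0, 0,10,-10,-22,0,0,0, 0,25,0,-22,0,0,0, 0,30,0,-22,0,0,0, 0,30,0,-22,0,0,0, 0,30,0,-15,0,0,0, 0,30,0,-10,0,0,0]'
python3 - <<'E'
from h import *
p=bot.camera("wrist"); cv2.imwrite("pics/w12.png",p["frame"][:,:,::-1]);W=cloud(p);X,Y,Z=W[...,0],W[...,1],W[...,2]
cv2.imwrite("pics/w12c.png",cv2.resize(p["frame"][120:280,380:560],None,fx=3.5,fy=3.5,interpolation=cv2.INTER_CUBIC)[:,:,::-1])
for y in (100,110,120,130,140,150): 
    r=(Z>48)&(Z<54)&(X>465)&(X<530)&(Y>=y)&(Y<y+5); print(y,X[r].min().round(1) if r.any() else None)
m=(Z>55.5)&(Z<66)&(X>540)&(X<590)&(Y>115)&(Y<150); print("proud pts",m.sum(), W[m].mean(0) if m.any() else "")
E
```

```text
clock: 27.03
tcp_pos: [423.3, 122.3, 225.5]
ee_rot: [[0.006, 0.999, 0.037], [-0.007, 0.038, -0.999], [-1.0, 0.006, 0.007]]
wrist_force: [1.0, 0.0, 0.5]
grip_width: -0.3
100 498.2
110 498.0
120 497.6
130 497.1
140 496.6
150 496.2
proud pts 0
```

View pics/w12c.png

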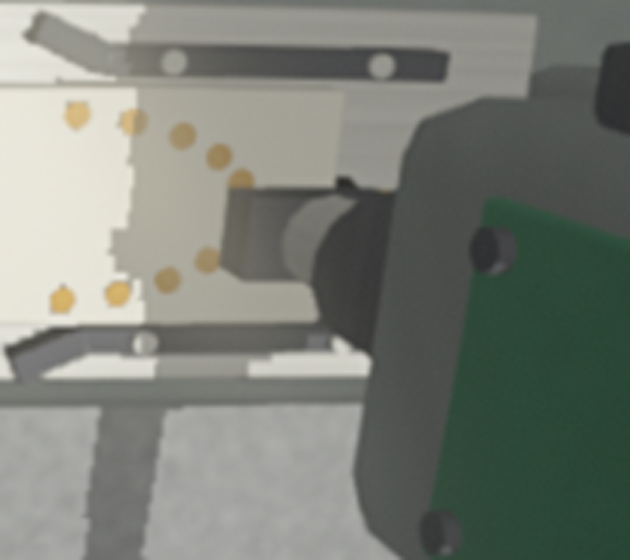

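View pics/w12.png

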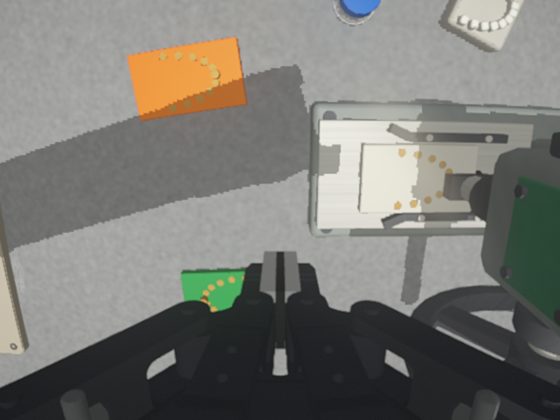

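```bash
python3 -m crank '[0,15.5,3,0,0,0,0, 0,15.5,3,0,0,0,0, 0,15.5,3,0,0,0,0, 0,15.5,3,0,0,0,0, 0,15.5,3,0,0,0,0, 0,15.5,3,0,0,0,0, 0,15.5,3,0,0,0,0, 0,15.5,3,0,0,0,0, 0,15.5,3,0,0,0,0, 0,10,3,0,0,0,0]'
python3 - <<'E'
from h import *
p=bot.camera("wrist"); cv2.imwrite("pics/w13.png",p["frame"][:,:,::-1]);W=cloud(p);X,Y,Z=W[...,0],W[...,1],W[...,2]
m=(Z>54.5)&(Z<66)&(X>560)&(X<595)&(Y>115)&(Y<150); print("proud pts",m.sum(), W[m].mean(0) if m.any() else "",[tuple(a) for a in np.argwhere(m)[:5]])
for y in (110,120,130,140,150): 
    r=(Z>48)&(Z<54)&(X>480)&(X<530)&(Y>=y)&(Y<y+5); print(y,X[r].min().round(1) if r.any() else None)
cv2.imwrite("pics/w13c.png",cv2.resize(p["frame"][150:320,380:560],None,fx=3.5,fy=3.5,interpolation=cv2.INTER_CUBIC)[:,:,::-1])
E
```

```text
clock: 27.92
tcp_pos: [459.0, 125.5, 71.6]
ee_rot: [[0.004, 0.999, 0.043], [-0.005, 0.043, -0.999], [-1.0, 0.003, 0.005]]
wrist_force: [1.1, 0.5, -0.1]
grip_width: -0.0
proud pts 0  []
110 497.9
120 497.4
130 497.0
140 496.5
150 496.0
```

View pics/w13c.png

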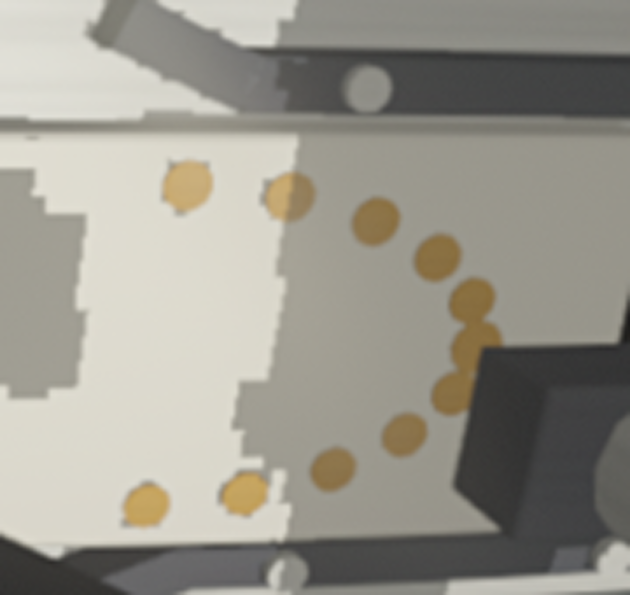

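The close view shows the pin at crop (475,345) flush, with the plate's front edge at the pad. Handing in.

Run:
```python
from cell import bot
print(bot.close_job(), bot.get_state()["clock"])
```

```text
the job is handed in; nothing more can be done
the job is handed in; nothing more can be done
```

I slid the white plate home against the back stop, turned the flywheel one revolution by its handle with the top going away from the robot, and let go. I then handed the job in with the clock near 28 s of the 70 s allowed. The hand-in reports no verdict.

- **Plate:** I felt for the stop in small steps and finished with about 5 N on the wrist, in line with the pad position measured beforehand. After I backed off and after the stroke, its rear edge stood within about 1 mm of where I left it. The front edge looks in line with the pad in the pictures, but I could not measure the contact force directly.
- **Pin:** in the last close view nothing stands proud of the plate at the pin, and the pin looks flush with its neighbours. It was partly behind the pressing bar.
- **Flywheel:** before I let go, the handle position gave about 6.27 rad. After letting go, the white mark stood within about 1 mm of the red pointer's centre, or about 0.01 rad past it.
- **Forces:** no reading I took exceeded about 30 N at the wrist. I only read the force after each move, so short peaks within a move would not show.
- **Other things:** I did not touch the jar, dropper bottle, cast or look-alike plates. I did not measure their positions again at the end.

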